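# Hold the ball tray over the viewing panel

### The job

Slide the nest's orange-knobbed latch fully back to free the white ball tray, then lift the tray by its blue handle and carry it across to the lit viewing panel, keeping it level enough that the steel ball stays in its pocket. Finish while still holding the tray level and still, about 5 cm above the panel, centred over it with its long sides along the panel's long sides, and do not let go. Do not touch the ball or the panel at any time, and leave the bottle, beaker and jar where they are.

Things in the scene. Friction and masses are not known exactly. Their poses are not given: they have to be found in the camera images.
- nest: Grey docking nest fixed to the bench, in which the tray starts. Base plate 110 (x) x 180 (y) x 10 mm; lips 5 mm high round the tray with 3 mm play. Origin: centre of its underside, on the bench; x across, y along the length. An aluminium latch guide, 50 mm wide and up to 24 mm high, runs from its -y end to y = -172 mm. The tray rests on the base plate, 10 mm above the bench, centred on the nest, its axes along the nest's axes.
- latch (a joint): Travel of the latch in metres: 0 = locked (a flat steel tongue reaches 12 mm over the tray's -y end, 2.5 mm above it, so that the tray cannot be lifted), 0.030 = fully back against its stop (tray free). It slides along the nest's -y, resists with about 2.5 N of friction and stays where it is left. Starts within 4 mm of locked.
- latch_knob (a point): Centre of the orange knob on the latch: an upright block 16 mm (nest x) x 24 mm (nest y) x 32 mm high, its foot 25 mm and top 57 mm above the bench. With the latch at 0 the centre lies at x = 0, y = -112, z = 41 mm in the nest's frame; it moves with the latch.
- tray_grip (a point): Point to grip on the loose white tray (about 0.26 kg, mass varies), with the tray's axes. Tray plate 90 (x) x 160 (y) x 6 mm. The blue handle is an upright solid block in the tray's middle, 14 mm (x) x 50 mm (y), its top 56 mm above the tray's underside. This point is on the handle's centre line, 42 mm above the tray's underside and 14 mm below the handle's top. The ball pocket is toward +y, the latch holds the -y end.
- pocket (a point): Centre of the ball pocket, in the tray's frame 52 mm toward +y from the handle, at the height of the centre of a ball lying in it (18.5 mm above the tray's underside). The pocket is a blue collar on the plate: 36 mm inside and 44 mm outside diameter, 3 mm high. The ball can roll about 10 mm off its centre, and leaves it if the tray tips about 40 degrees or is jerked.
- ball_center (a point): Centre of the loose steel ball, 25 mm diameter, 64 g, lying in the tray's pocket.
- light_panel: Flat lit viewing panel fixed to the bench: grey frame 150 (x) x 220 (y) x 15 mm high with a pale bright window, long side along its y. Origin: centre of its underside, on the bench. Its top is 15 mm above the bench. It may lie left or right of the nest.
- amber_bottle: Amber glass bottle, 60 mm diameter, 120 mm tall, standing; origin at the centre of its underside. Leave alone.
- beaker: Clear beaker, 68 mm diameter, 75 mm tall, standing; origin at the centre of its underside. Leave alone.
- white_jar: White jar with a blue cap, 52 mm diameter, 55 mm tall, standing; origin at the centre of its underside. Leave alone.
There are look-alikes about, which are no part of the job. Leave any green or purple look-alike of the part that bears tray_grip alone.

How it is judged:
By the outcome, as a careful person would: the job done as asked, in the order asked, and still so for the second after the job is handed in, while the arm keeps its last pose, push and grip.
It also fails if it takes over 51 s, if anything falls off the work surface, if the arm or the gripper's body presses on something with over 40 N, if the wrist force passes 120 N, or if a joint passes its speed limit or range.

### The arm

A 6-joint arm with a two-finger parallel gripper is mounted at the origin on the work surface. World frame = base frame: x ahead of the robot, y to its left, z up, the work surface at z = 0. Lengths are in m, angles in rad, forces in N, time in s.
With the tool pointing down it reaches from about 0.4 to 0.825 m from the base axis. Payload 7 kg.
Tool frame: the origin (TCP) lies at the very end of the fingers, on their centre line; the grasp point (between the pads) lies 19 mm behind it (ctrl.pinch_z is the distance from the TCP to the grasp point, in m); x points along the fingers, y is the direction in which the jaws open and shut, and the axes are right-handed (so a half turn about x gives the same grasp; the last joint's range is limited). The gripper opens to 85 mm and grips with 20 to 120 N. Pads are 22 mm wide; open, the fingers measure 114 mm over their backs; the gripper's body (76 mm by 85 mm) begins 54 mm behind the grasp point. The pads swing forward as they close: fully open they stand 13 mm farther back than shut.
Start: joints at [1.51, 0.359, 0.012, 0, -1.224, -0.288], TCP at [0.231, 0.634, 0.194] pointing down, gripper open.
Joint ranges: [-3.07, 3.07], [-1.43, 2.12], [-1.02, 1.25], [-3.03, 1.67], [-3.05, -0], [-3.03, 3.03]. Speed limits (rad/s): [2.39, 2.39, 3.01, 3.14, 3.14, 3.14].

### API

Orientations are given as a 3x3 rotation matrix whose columns are the frame's x, y, z axes.
In Python, from station import ctrl, viewer, job, spotter gives the robot as it stands.
- The arm moves only by the shell command python3 -m handwheel 'ROWS' [FORCE]. ROWS is JSON, a list of rows, each a list of 7 numbers: the shift along the tool's x, y, z in cm, then the turn, a rotation vector about the tool's x, y, z in degrees, then the closure in counts, from 0 (fully open) to 255 (shut). In form: [[tx, ty, tz, rx, ry, rz, gripper], ...]. A call has 1 to 12 rows; each row is the pose to reach, as a shift and turn from the pose measured when the call began, along the tool's axes at that moment; what a row does not reach only later rows make up. A row lasts 1/8 s, in which the tool goes at most 62.5 mm and 10.7 degrees, less where a joint would pass 70% of its speed; a pose out of reach is approached as far as the arm can. A call with a gripper value outside its range is refused whole. The fingers move at their own pace and stop on an object; FORCE is the grip in N (left out, the last holds). Time passes only in rows, so rows that repeat a pose let the fingers close. It gives the time, the measured TCP pose, the force and the opening at its end, in the units of the state.
- ctrl.observe(): the state, without advancing time (a new reading comes with each control period).
- viewer.get_image(name): name is "scene" or "top"; returns a dict with "img" (480x640x3 uint8, red, green, blue), "intrinsics" (3x3 intrinsics, pixels), "k1" (the pictures are not rectified: a ray, as slopes to the right and down, at radius r is drawn at 1 + k1 r^2 times it, then the intrinsics apply), "eye" and "rotation" of the camera in the world. Camera axes: x right, y up, looking along -z (the intrinsics and any distortion apply to the point x, -y, -z); pixel columns grow to the right and rows downward; lengths in m; the calibration is good to about 2 mm. A picture is of the moment at which its call begins. There is no depth.
- job.close_job(): hands the job in, once; it reports no verdict.
Trained networks look in a picture, given as the dict that the camera call returned (one of the last four; its "shot" number tells which), for a name from the list of things; names that differ only in an ending like _2 or _b are one class to them, and where a whole thing is asked for, a point or a joint stands for the part that bears it (a point fixed in the world has none). Each returns a list of dicts, best first, with "conf" (0 to 1); they miss things now and then, are a little off and sometimes report something else, mostly with a low value. They report only what shows in the picture. A call takes as long as a camera call. They do not tell look-alikes from the thing itself.
- spotter.search_frame(target, picture): "box" ([left, top, right, bottom] in pixels, round what is visible of it).
- spotter.cut_out(target, picture): "pixels" (480x640 bool, what is visible of it) and "box" ([left, top, right, bottom] in pixels, round what is visible of it).
- spotter.landmark_of(target, picture): "location" ([row, column] in pixels: a listed point, or the origin of a listed thing).
The state is a dict: "clock": time; "joint_positions": joint angles; "dq": joint speeds; "effort": joint torques, N m; "ee_pos": TCP position; "ee_rot": TCP orientation; "force": force on the tool from outside, world axes, zero at the start; "torque": the same for the moment, N m; "gripper_width": finger opening in m.
Only numpy, scipy, OpenCV 4.12 (cv2) and the standard library are available. Lean on these libraries where they do the work, as an engineer would, in place of code of your own. Each camera call takes 0.05 s, during which the arm holds its last target.

## Working session

There is one attempt and no reset: what is moved stays moved. The work goes in short steps, Python scripts to look and compute and a shell command to move; the robot and the scene stay as the last step left them, time stands still between calls to the robot, and variables do not carry over. Pictures are saved under pics/ and viewed, and the job is handed in when it is done.

```bash
ls; mkdir -p pics; python3 - <<'E'
from station import ctrl, viewer, job, spotter
import cv2
s=ctrl.observe()
for k,v in s.items(): print(k,v)
print(ctrl.pinch_z)
for n in("scene","top"):
    p=viewer.get_image(n); cv2.imwrite(f"pics/{n}0.png",p["img"][:,:,::-1])
    print(n,p["intrinsics"],p["k1"],p["eye"],p["rotation"])
    for t in["nest","latch_knob","tray_grip","pocket","ball_center","light_panel","amber_bottle","beaker","white_jar"]:
        try: print(t,[(x["location"],round(x["conf"],2)) for x in spotter.landmark_of(t,p)][:3],[(x["box"],round(x["conf"],2)) for x in spotter.search_frame(t,p)][:3])
        except Exception as e: print(t,e)
E
```

```text
pics
clock 0.0
joint_positions [ 1.51009731e+00  3.59372101e-01  1.10957024e-02 -3.59079652e-04
 -1.22410883e+00 -2.88115770e-01]
dq [-0.00057095 -0.0008218  -0.00084647 -0.00075777 -0.0011095  -0.00127712]
effort [-1.36194740e-04 -5.83322167e+01  2.93416733e+01  6.93636328e+00
 -5.92534809e-03 -1.31036506e-05]
ee_pos [0.23053633 0.6338483  0.19338772]
ee_rot [[-4.33477656e-04 -3.41898775e-01 -9.39736686e-01]
 [-1.56546287e-03 -9.39735391e-01  3.41899026e-01]
 [-9.99998681e-01  1.61932848e-03 -1.27875544e-04]]
force [-0.02599724 -0.08317083 -0.3482993 ]
torque [-0.03632583  0.0221129   0.00962629]
gripper_width 0.08547640192932801
0.0187
scene [[512.44458785   0.         320.16959159]
 [  0.         512.44458785 235.94221753]
 [  0.           0.           1.        ]] -0.05276870580424633 [0.92763517 0.67331443 0.65199574] [[-0.85596641 -0.31824809  0.40747965]
 [ 0.51703025 -0.52856522  0.67327448]
 [ 0.00111125  0.78697964  0.61697797]]
nest [([250.9, 344.0], 0.56), ([302.9, 413.3], 0.44), ([303.7, 416.6], 0.31)] [([313.5, 241.2, 447.7, 348.0], 0.95), ([342.0, 261.8, 442.6, 330.1],
[... 1516 characters left out ...]
.9, 127.2, 206.5, 200.8], 0.77), ([107.1, 248.1, 184.9, 313.2], 0.76), ([201.0, 309.8, 281.1, 373.5], 0.69)]
pocket [([292.1, 127.1], 0.95), ([261.3, 225.2], 0.75), ([355.2, 216.5], 0.73)] [([157.5, 125.4, 204.0, 199.5], 0.98), ([208.2, 228.3, 289.2, 281.1], 0.72), ([111.5, 245.7, 192.0, 314.6], 0.72)]
ball_center [([258.4, 227.3], 0.6)] [([218.4, 251.6, 230.8, 264.3], 0.54)]
light_panel [([241.7, 402.8], 0.97), ([258.2, 227.3], 0.25)] [([351.2, 206.6, 453.7, 279.9], 0.97)]
amber_bottle [([142.7, 254.5], 0.89)] [([233.8, 120.9, 265.9, 161.0], 0.77)]
beaker [([137.4, 321.3], 0.65)] [([306.8, 116.9, 337.9, 152.7], 0.94)]
white_jar [([145.2, 415.6], 0.66)] [([404.5, 130.9, 428.7, 156.3], 0.84)]
```

View pics/top0.png

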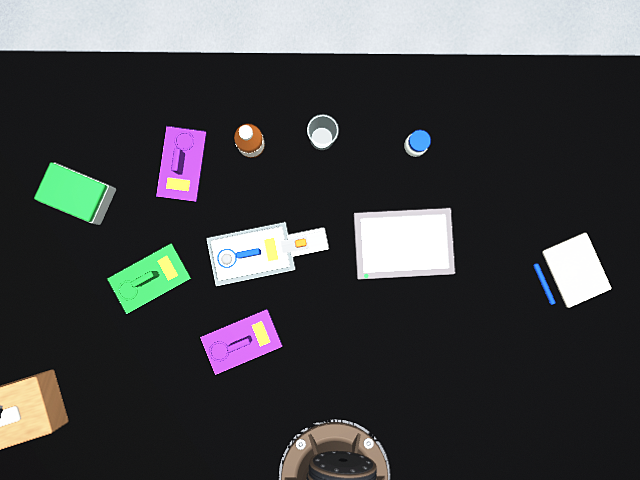

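View pics/scene0.png

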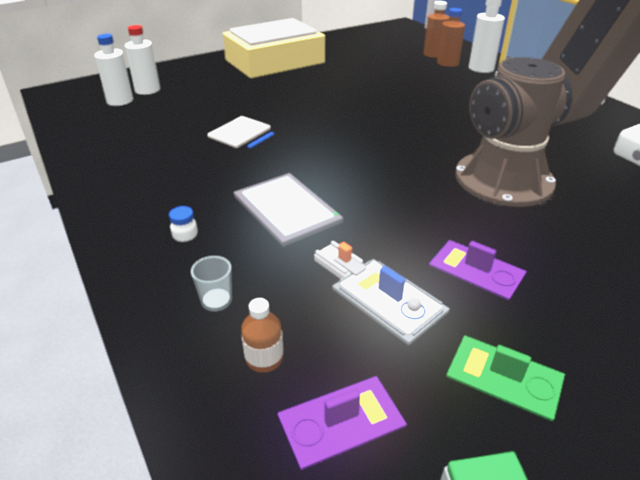

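The top view shows the white tray and nest at about (250,253), the orange knob at (301,243) and the panel at about (405,243). The purple and green trays are the look-alikes. The scene view agrees. Next I'll zoom in and measure.

```bash
cat > h.py <<'E'
import numpy as np, cv2
from station import ctrl, viewer, job, spotter
def ray(p,rc):
    K=p["intrinsics"];k=p["k1"]
    v=np.array([(rc[1]-K[0,2])/K[0,0],(rc[0]-K[1,2])/K[1,1]])
    u=v.copy()
    for _ in range(20): u=v/(1+k*(u@u))
    d=p["rotation"]@np.array([u[0],-u[1],-1.0]); return np.array(p["eye"]),d
def atz(p,rc,z):
    e,d=ray(p,rc); return e+d*(z-e[2])/d[2]
def proj(p,X):
    c=np.array(p["rotation"]).T@(np.array(X)-p["eye"]); u=np.array([c[0],-c[1]])/-c[2]
    u=u*(1+p["k1"]*(u@u)); K=p["intrinsics"]; return np.array([K[1,1]*u[1]+K[1,2],K[0,0]*u[0]+K[0,2]])
def both(P,r):
    A=np.zeros((3,3));b=np.zeros(3)
    for p,rc in zip(P,r):
        e,d=ray(p,rc); d=d/np.linalg.norm(d);M=np.eye(3)-np.outer(d,d);A+=M;b+=M@e
    return np.linalg.solve(A,b)
def crop(p,f,x0,y0,w,h,s):
    cv2.imwrite(f,cv2.resize(p["img"][y0:y0+h,x0:x0+w,::-1],None,fx=s,fy=s,interpolation=cv2.INTER_CUBIC))
E
python3 - <<'E'
from h import *
t=viewer.get_image("top"); s=viewer.get_image("scene")
np.set_printoptions(precision=4,suppress=True)
crop(t,"pics/tc.png",195,210,140,85,5.6); crop(s,"pics/sc.png",305,230,150,112,5.2)
# knob orange, handle blue by colour
for n,p,roi in(("t",t,(195,210,335,295)),("s",s,(305,230,455,342))):
    im=p["img"]; hsv=cv2.cvtColor(im,cv2.COLOR_RGB2HSV); 
    x0,y0,x1,y1=roi; H=hsv[y0:y1,x0:x1]
    for c,lo,hi in(("or",(5,120,80),(18,255,255)),("bl",(100,110,40),(125,255,255))):
        m=cv2.inRange(H,lo,hi); nn,l,st,ce=cv2.connectedComponentsWithStats(m)
        for i in range(1,nn):
            if st[i,4]>15:
                ys,xs=np.where(l==i); r=cv2.minAreaRect(np.c_[xs,ys].astype(np.float32))
                print(n,c,st[i,4],ce[i]+[x0,y0],r)
for nm in("light_panel","nest"):
  for p in(t,s):
    c=spotter.cut_out(nm,p)
    if c:
        m=c[0]["pixels"].astype(np.uint8); cn=max(cv2.findContours(m,0,2)[0],key=cv2.contourArea)
        r=cv2.minAreaRect(cn);print(nm,c[0]["conf"],r, cv2.boxPoints(r).round(1).tolist())
        q=cv2.approxPolyDP(cn,0.04*cv2.arcLength(cn,True),True)[:,0];print(q.tolist())
        for a in q: print(atz(p,a[::-1],0.015))
print(both((t,s),([241.7,402.8],[210.7,284.6])))
print("knob",both((t,s),([243.5,304.2],[249.2,344.1])),atz(t,[243.5,304.2],.041))
print("pocket",atz(t,[258.4,227.3],.0285),atz(s,[303,414],.0285))
for nm,r in(("bot",[142.7,254.5]),("beak",[137.4,321.3]),("jar",[145.2,415.6])): print(nm,atz(t,r,0))
for nm,r in(("bot",[358.1,261.9]),("beak",[300.4,219.8]),("jar",[237.8,185.1])): print(nm,atz(s,r,0))
E
```

```text
t bl 228 [241.2061 254.3596] ((43.597564697265625, 47.62195587158203), (18.14739227294922, 43.2601318359375), 88.21009063720703)
s or 74 [345.0676 247.8649] ((39.18852615356445, 17.57377052307129), (12.291540145874023, 10.114913940429688), 39.80556869506836)
s bl 163 [392.3374 274.227 ] ((87.58427429199219, 44.36517333984375), (25.33395004272461, 6.571987152099609), 32.0053825378418)
light_panel 0.75 ((403.0504150390625, 242.88282775878906), (67.88925170898438, 99.09548950195312), 86.72950744628906) [[351.6000061035156, 211.8000030517578], [450.6000061035156, 206.1999969482422], [454.5, 273.8999938964844], [355.5, 279.6000061035156]]
[[450, 209], [354, 213], [357, 277], [453, 274]]
[ 0.5881 -0.2644  0.015 ]
[ 0.5794 -0.0484  0.015 ]
[ 0.4369 -0.054   0.015 ]
[ 0.4425 -0.2687  0.015 ]
light_panel 0.86 ((288.0416259765625, 206.95657348632812), (97.34808349609375, 61.910491943359375), 43.7811279296875) [[231.5, 195.60000610351562], [274.29998779296875, 150.89999389648438], [344.6000061035156, 218.3000030517578], [301.79998779296875, 263.0]]
[[234, 193], [283, 245], [343, 219], [289, 173
[... 727 characters left out ...]
270.70001220703125], [332.79998779296875, 226.0], [450.1000061035156, 308.0], [418.79998779296875, 352.70001220703125]]
[[315, 252], [407, 344], [448, 311], [406, 279], [442, 306], [407, 335], [340, 284], [383, 263]]
[0.5416 0.0162 0.015 ]
[0.5327 0.2884 0.015 ]
[0.4275 0.2681 0.015 ]
[0.4387 0.1678 0.015 ]
[0.4283 0.2538 0.015 ]
[0.5209 0.2736 0.015 ]
[0.5489 0.1167 0.015 ]
[0.4481 0.1104 0.015 ]
[ 0.5155 -0.1603 -0.0035]
knob [0.5089 0.064  0.0421] [0.5106 0.0628 0.041 ]
pocket [0.4791 0.2306 0.0285] [0.4749 0.2326 0.0285]
bot [0.7409 0.1747 0.    ]
beak [0.7535 0.0234 0.    ]
jar [ 0.736  -0.1919  0.    ]
bot [0.7385 0.1829 0.    ]
beak [0.7464 0.0289 0.    ]
jar [ 0.7385 -0.1763  0.    ]
```

```bash
ls pics
```

```text
sc.png
scene0.png
tc.png
top0.png
```

View pics/tc.png

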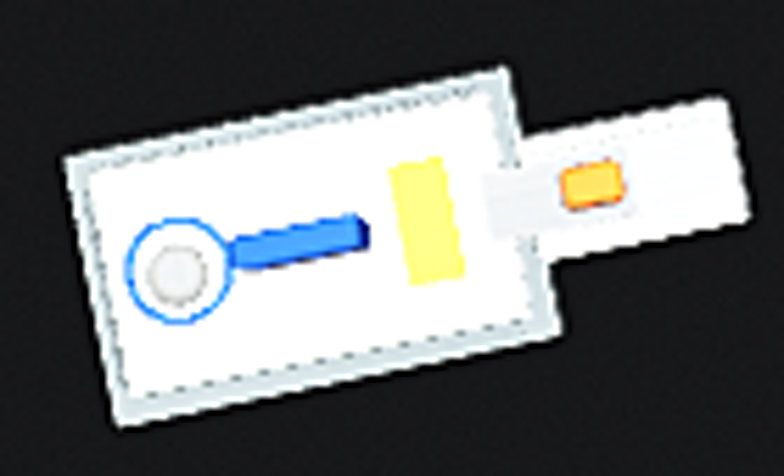

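View pics/sc.png

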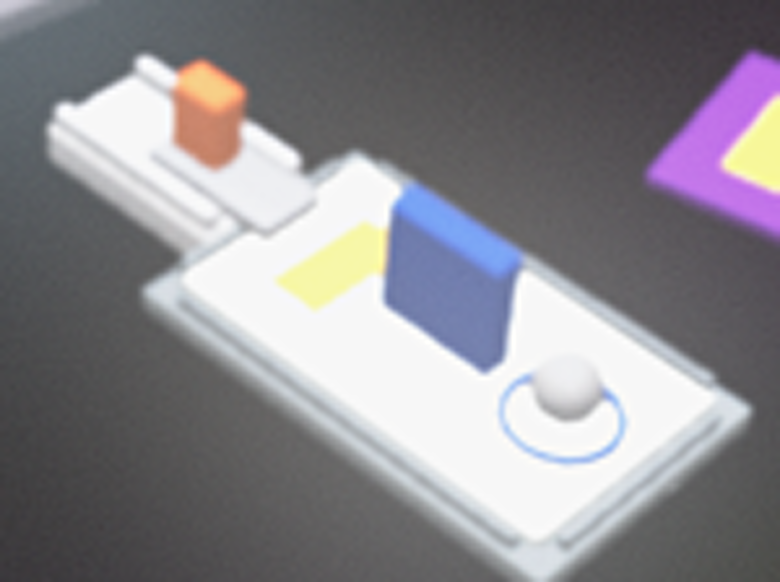

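```bash
cat > fit.py <<'E'
from h import *
from scipy.optimize import least_squares
np.set_printoptions(precision=4,suppress=True)
t=viewer.get_image("top"); s=viewer.get_image("scene")
T=lambda c:((c[1]+.5)/5.6-.5+210,(c[0]+.5)/5.6-.5+195)
S=lambda c:((c[1]+.5)/5.2-.5+230,(c[0]+.5)/5.2-.5+305)
N=[(-55,-90,10),(55,-90,10),(55,90,10),(-55,90,10)]
Hd=[(-7,-25,66),(7,-25,66),(7,25,66),(-7,25,66)]
obsT=list(zip(N,[T(c) for c in[(562,333),(507,68),(65,157),(120,427)]]))+list(zip(Hd,[T(c) for c in[(363,243),(358,214),(228,241),(235,270)]]))
obsS=list(zip(N,[S(c) for c in[(360,150),(145,293),(540,578),(750,410)]]))+list(zip(Hd,[S(c) for c in[(408,186),(393,205),(500,277),(521,262)]]))
def res(v,L,raw=False):
    R=np.array([[np.cos(v[2]),-np.sin(v[2])],[np.sin(v[2]),np.cos(v[2])]]); o=[]
    for p,ob in L:
        for X,rc in ob:
            xy=R@np.array(X[:2])/1000+v[:2]; o.append(proj(p,[*xy,X[2]/1000])-rc)
    return np.array(o) if raw else np.array(o).ravel()
def go(L,v0):
    r=least_squares(res,v0,args=(L,),loss="soft_l1"); print(r.x[:2],np.degrees(r.x[2]),"rms",np.sqrt(np.mean(res(r.x,L)**2))); return r.x
print("nest")
go([(t,obsT)],[.49,.18,.2]);go([(s,obsS)],[.49,.18,.2]);n=go([(t,obsT),(s,obsS)],[.49,.18,.2]); print(res(n,[(t,obsT),(s,obsS)],True).round(1).tolist())
R=np.array([[np.cos(n[2]),-np.sin(n[2])],[np.sin(n[2]),np.cos(n[2])]])
for p,c in((t,[T(c) for c in[(563,168),(618,160),(624,198),(568,208)]]),(s,[S(c) for c in[(175,93),(202,60),(245,92),(212,115)]])):
    X=np.mean([atz(p,a,.057) for a in c],0); print("knob",X, (R.T@(X[:2]-n[:2]))*1000)
# panel: corners by line fit on cut_out convex hull
P=[(-75,-110,15),(75,-110,15),(75,110,15),(-75,110,15)]
for p,f,(x0,y0) in((t,"pt",(340,195)),(s,"ps",(222,165))): crop(p,f"pics/{f}.png",x0,y0,130,95,6)
E
python3 fit.py
```

```text
nest
[0.4902 0.1822] 11.588233343649286 rms 0.4804937593609207
[0.4895 0.1854] 11.28305397332409 rms 0.9334155667769894
[0.4896 0.1836] 11.482681246332907 rms 0.9289539533293686
[[0.7, -0.4], [-0.4, -0.5], [0.0, -1.2], [0.5, -1.4], [1.0, -0.1], [-0.3, -0.6], [-0.3, -0.6], [1.0, -0.6], [-0.1, -1.4], [-0.8, -1.5], [1.2, -0.5], [-0.2, 0.1], [-1.4, 0.2], [-1.4, -2.4], [-0.5, -0.7], [-1.5, 0.7]]
knob [0.5124 0.0705 0.057 ] [  -0.1323 -115.3794]
knob [0.513 0.075 0.057] [   1.2667 -111.1343]
```

```bash
ls pics
```

```text
ps.png
pt.png
sc.png
scene0.png
tc.png
top0.png
```

View pics/pt.png

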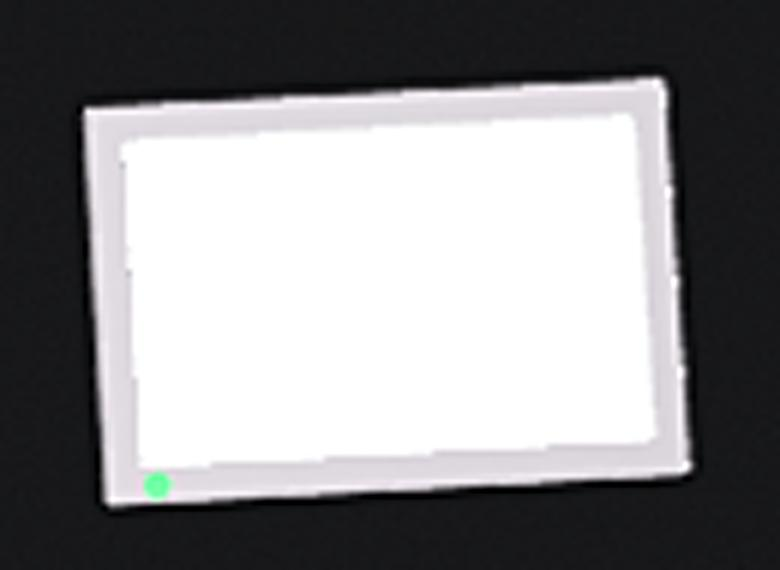

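View pics/ps.png

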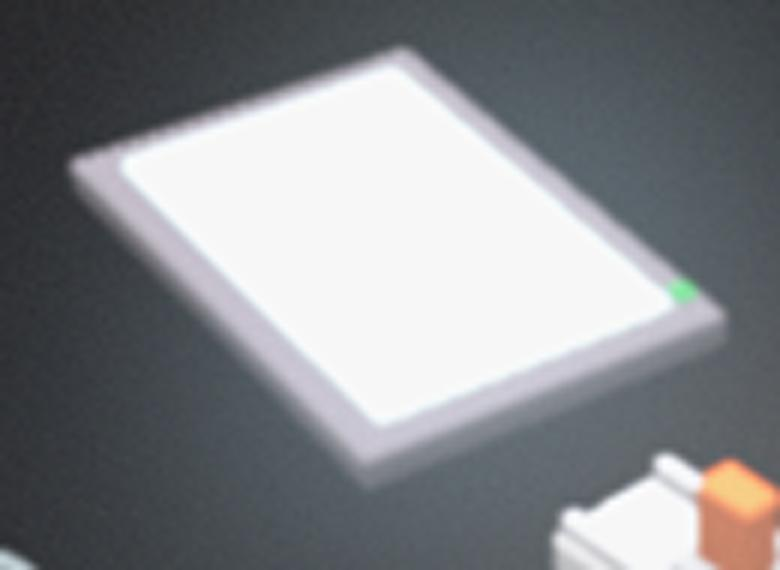

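```bash
cat >> h.py <<'E'
from scipy.spatial.transform import Rotation as Ro
def goal(xyz,yaw):
    """rows for TCP target, tool down, tool y at world angle yaw (deg)"""
    o=ctrl.observe(); R=np.array(o["ee_rot"]); a=np.radians(yaw)
    x=np.array([0,0,-1.]); y=np.array([np.cos(a),np.sin(a),0]); G=np.c_[x,y,np.cross(x,y)]
    sh=R.T@(np.array(xyz)-o["ee_pos"])*100
    print("clk",o["clock"],"w",o["gripper_width"],"shift cm",sh.round(2),"rot deg",np.degrees(Ro.from_matrix(R.T@G).as_rotvec()).round(2),"pos",np.array(o["ee_pos"]).round(4),"F",np.array(o["force"]).round(1))
E
cat > pan.py <<'E'
exec(open("fit.py").read().replace('print("nest")','print("n")'))
T=lambda c:((c[1]+.5)/6-.5+195,(c[0]+.5)/6-.5+340)
S=lambda c:((c[1]+.5)/6-.5+165,(c[0]+.5)/6-.5+222)
oT=list(zip(P,[T(c) for c in[(690,470),(663,78),(85,107),(107,505)]]))
oS=list(zip(P,[S(c) for c in[(405,47),(70,165),(370,465),(725,318)]]))
print("panel");go([(t,oT)],[.51,-.15,0]);go([(s,oS)],[.51,-.15,0]);q=go([(t,oT),(s,oS)],[.51,-.15,0])
k=R@np.array([0,-.114])+n[:2]; print("knob target",k)
goal([*k,.12],n[2]*180/np.pi-180)
E
python3 pan.py
```

```text
n
[0.4902 0.1822] 11.588233343649286 rms 0.4804937593609207
[0.4895 0.1854] 11.28305397332409 rms 0.9334155667769894
[0.4896 0.1836] 11.482681246332907 rms 0.9289539533293686
[[0.7, -0.4], [-0.4, -0.5], [0.0, -1.2], [0.5, -1.4], [1.0, -0.1], [-0.3, -0.6], [-0.3, -0.6], [1.0, -0.6], [-0.1, -1.4], [-0.8, -1.5], [1.2, -0.5], [-0.2, 0.1], [-1.4, 0.2], [-1.4, -2.4], [-0.5, -0.7], [-1.5, 0.7]]
knob [0.5124 0.0705 0.057 ] [  -0.1323 -115.3794]
knob [0.513 0.075 0.057] [   1.2667 -111.1343]
panel
[ 0.5125 -0.1599] 2.9394820844935907 rms 0.6091294352255966
[ 0.5121 -0.1567] 3.1457438341421953 rms 0.5367119091828412
[ 0.5121 -0.1588] 2.9839592501279104 rms 0.6989484346338383
knob target [0.5123 0.0719]
clk 2.4 w 0.08550112353096478 shift cm [  7.43  43.23 -45.68] rot deg [58.53 -0.   -0.  ] pos [0.2307 0.6343 0.1943] F [-0.6  0.3  0.3]
```

```bash
python3 -m handwheel '[[0.6,3.6,-3.8,4.9,0,0,0],[1.2,7.2,-7.6,9.8,0,0,0],[1.9,10.8,-11.4,14.6,0,0,0],[2.5,14.4,-15.2,19.5,0,0,0],[3.1,18.0,-19.0,24.4,0,0,0],[3.7,21.6,-22.8,29.3,0,0,0],[4.3,25.2,-26.6,34.1,0,0,0],[5.0,28.8,-30.5,39,0,0,0],[5.6,32.4,-34.3,43.9,0,0,0],[6.2,36,-38.1,48.8,0,0,0],[6.8,39.6,-41.9,53.7,0,0,0],[7.43,43.2,-45.7,58.5,0,0,0]]' 25
python3 - <<'E'
from h import *
goal([.5123,.0719,.031],-168.5)
E
```

```text
clock: 3.9
ee_pos: [0.5134, 0.0707, 0.1203]
ee_rot: [[0.001, -0.98, -0.197], [0.0, -0.197, 0.98], [-1.0, -0.001, 0.0]]
force: [1.4, 0.5, 0.8]
gripper_width: 0.0852
clk 3.9 w 0.08517764903831221 shift cm [8.93 0.09 0.14] rot deg [-0.13  0.01  0.06] pos [0.5134 0.0707 0.1203] F [1.4 0.5 0.8]
```

```bash
python3 -m handwheel '[[3,0,0.1,0,0,0,0],[6,0.1,0.1,0,0,0,0],[8.9,0.1,0.1,0,0,0,0],[8.9,0.1,0.1,0,0,0,0],[8.9,0.1,0.1,0,0,0,120],[8.9,0.1,0.1,0,0,0,255],[8.9,0.1,0.1,0,0,0,255],[8.9,0.1,0.1,0,0,0,255],[8.9,0.1,0.1,0,0,0,255],[8.9,0.1,0.1,0,0,0,255]]' 25
python3 - <<'E'
from h import *
t=viewer.get_image("top"); s=viewer.get_image("scene")
crop(t,"pics/tc1.png",195,190,180,120,4); crop(s,"pics/sc1.png",285,200,170,130,4.5)
goal([.5123,.0719,.031],-168.5)
E
```

```text
clock: 5.15
ee_pos: [0.5123, 0.0715, 0.0313]
ee_rot: [[0.001, -0.98, -0.197], [0.0, -0.197, 0.98], [-1.0, -0.001, 0.0]]
force: [0.5, -0.7, -0.2]
gripper_width: 0.0001
clk 5.25 w -9.520323592952738e-05 shift cm [ 0.02 -0.01  0.04] rot deg [-0.13  0.01  0.05] pos [0.5123 0.0715 0.0312] F [0.9 0.4 0.4]
```

View pics/sc1.png

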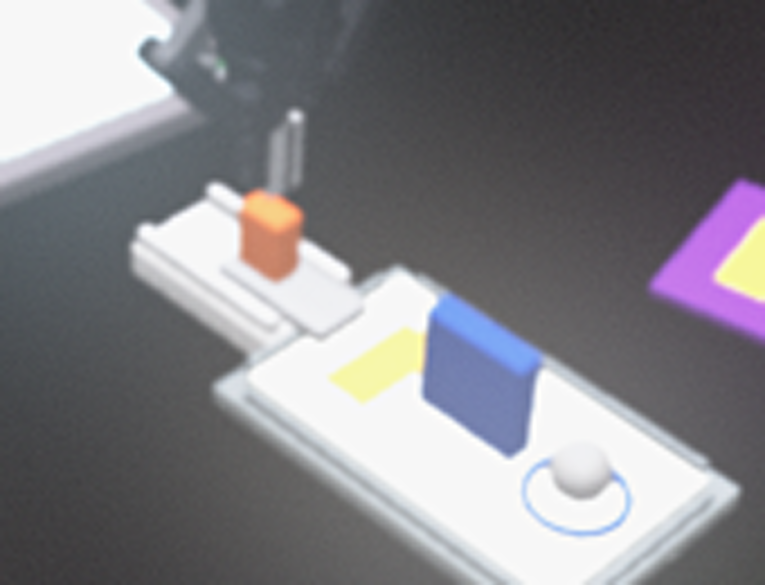

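View pics/tc1.png

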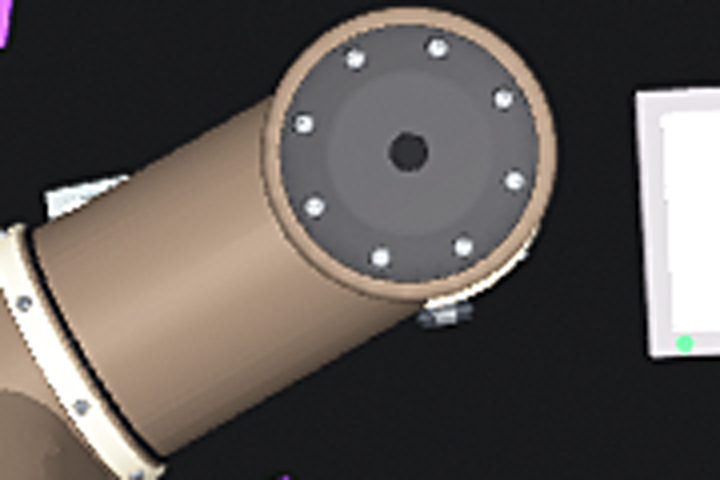

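```bash
python3 - <<'E'
from h import *
t=viewer.get_image("top"); s=viewer.get_image("scene")
for n,p in(("t",t),("s",s)):
    im=p["img"].copy(); o=ctrl.observe()
    r,c=proj(p,o["ee_pos"]); print(n,r,c); cv2.circle(im,(int(c),int(r)),3,(255,0,0),1)
    cv2.imwrite(f"pics/{n}2.png",im[:,:,::-1])
E
```

```text
t 242.9376774568375 300.22705001048683
s 256.41737915824876 343.55437941352375
```

View pics/s2.png

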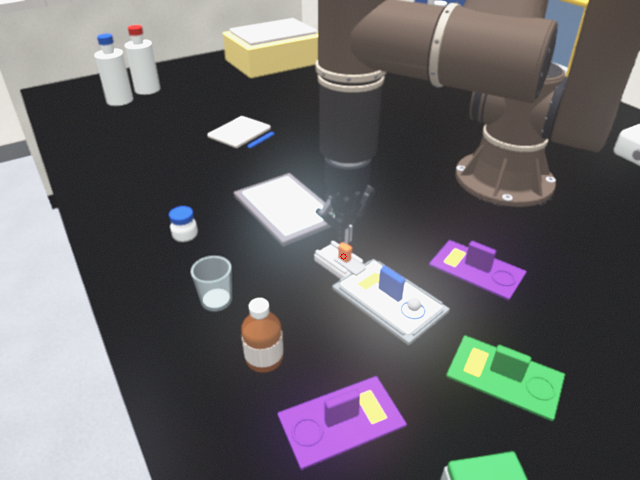

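View pics/t2.png

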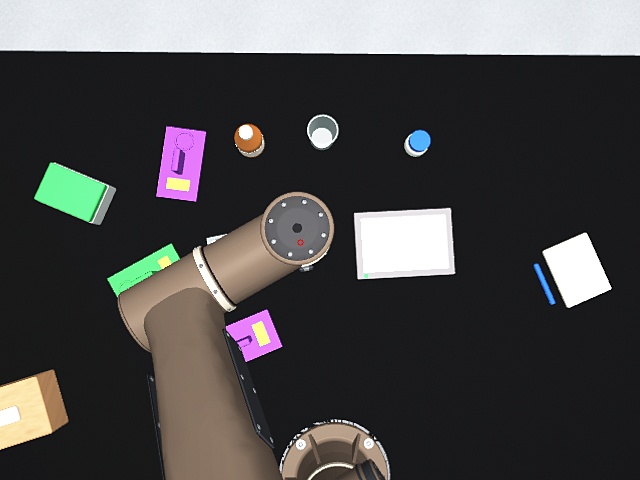

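```bash
python3 - <<'E'
from h import *
s=viewer.get_image("scene")
crop(s,"pics/sc3.png",310,170,80,110,5.4)
o=ctrl.observe()
for h in(0,.026,.04,.06,.08,.1): print(h,(proj(s,o["ee_pos"]+np.array([0,0,h]))[::-1]-[310,170])*5.4)
E
```

```text
0 [181.13416331 466.5543776 ]
0.026 [183.37760046 408.30921129]
0.04 [184.61507505 376.11320239]
0.06 [186.41986099 329.0698043 ]
0.08 [188.26942963 280.75090946]
0.1 [190.16526607 231.10880163]
```

View pics/sc3.png

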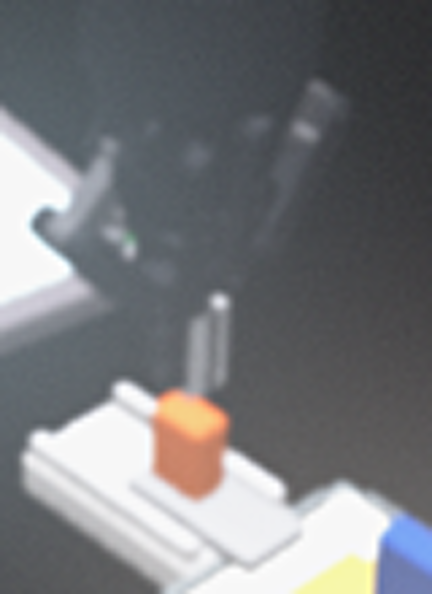

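```bash
python3 - <<'E'
from h import *
np.set_printoptions(precision=4,suppress=True)
s=viewer.get_image("scene");t=viewer.get_image("top")
o=ctrl.observe();print(o["joint_positions"],o["clock"])
a=both((t,s),([268,306],[190.4,368.3]));print("link",a,a-o["ee_pos"],np.array(o["ee_rot"]).T@(a-o["ee_pos"]))
for h in(.1,.2,.3,.4,.5,.6): print(h,proj(t,o["ee_pos"]+np.array([0,0,h]))[::-1],proj(s,o["ee_pos"]+np.array([0,0,h]))[::-1])
crop(s,"pics/sc4.png",290,60,140,140,4.2);crop(t,"pics/tc4.png",250,180,100,100,5)
E
```

```text
[ 0.5186  0.2716 -0.5418  0.0002 -0.7564 -0.3203] 5.5
link [0.4573 0.0595 0.1528] [-0.055  -0.0119  0.1216] [-0.1217  0.0562 -0.0008]
0.1 [299.6392 240.8789] [345.2208 212.8102]
0.2 [298.9129 238.3916] [347.1154 162.8329]
0.3 [298.0195 235.3322] [349.271  105.1613]
0.4 [296.8939 231.4773] [351.7322  38.1784]
0.5 [295.4319 226.4706] [354.545  -40.0471]
0.6 [293.4562 219.7051] [ 357.7465 -131.663 ]
```

View pics/sc4.png

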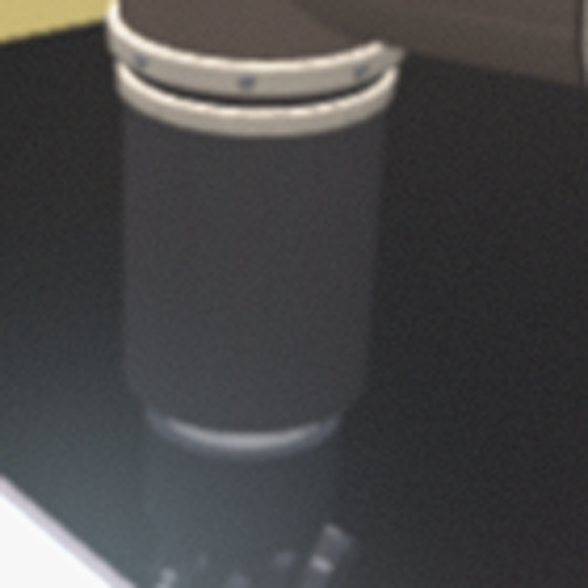

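View pics/tc4.png

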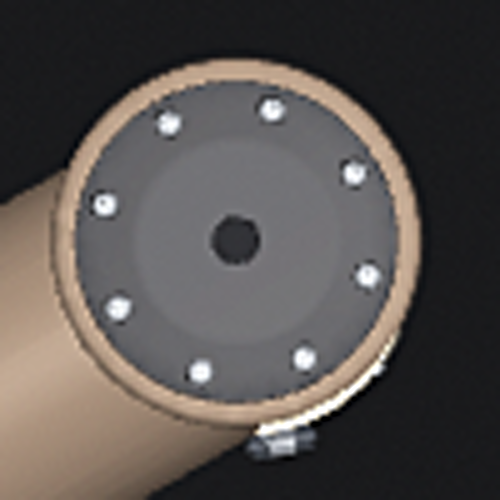

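The pads closed to zero width without catching the knob. In the scene view the tips end behind and above the knob, at about (348,241), roughly 4 cm higher than the reported TCP. I'll open and look again before going lower.

```bash
python3 -m handwheel '[[0,0,0,0,0,0,0],[0,0,0,0,0,0,0],[0,0,0,0,0,0,0],[0,0,0,0,0,0,0],[0,0,0,0,0,0,0]]'
python3 - <<'E'
from h import *
s=viewer.get_image("scene")
o=ctrl.observe(); R=np.array(o["ee_rot"]); im=s["img"][170:280,300:400].copy(); im=cv2.resize(im,None,fx=5.4,fy=5.4,interpolation=cv2.INTER_CUBIC)
cv2.imwrite("pics/sc5.png",im[:,:,::-1])
for y in(-.0425,.0425):
  for x in(0,-.013,-.04,-.073):
    for z in(.011,):
      print(y,x,((proj(s,o["ee_pos"]+R@[x,y,z])[::-1]-[300,170])*5.4).round())
E
```

```text
clock: 6.12
ee_pos: [0.5123, 0.0715, 0.0312]
ee_rot: [[0.001, -0.98, -0.197], [0.0, -0.197, 0.98], [-1.0, -0.001, 0.0]]
force: [0.5, 0.2, -0.7]
gripper_width: 0.0852
-0.0425 0 [168. 538.]
-0.0425 -0.013 [169. 508.]
-0.0425 -0.04 [170. 446.]
-0.0425 -0.073 [171. 367.]
0.0425 0 [343. 429.]
0.0425 -0.013 [345. 400.]
0.0425 -0.04 [349. 339.]
0.0425 -0.073 [355. 261.]
```

View pics/sc5.png

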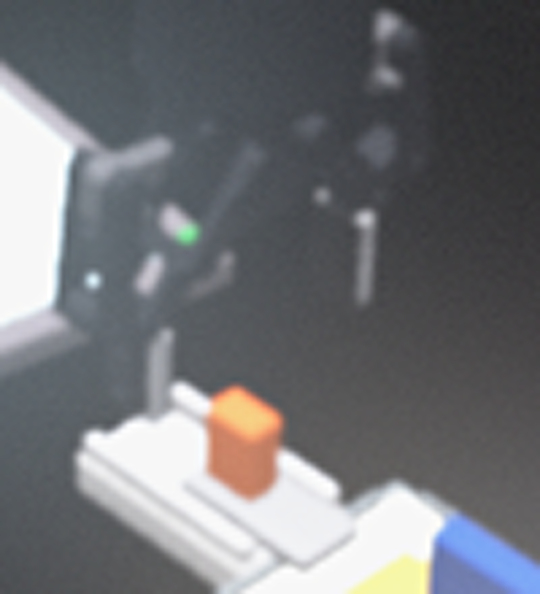

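Both open tips appear about 97 crop px (~40 mm) above where the reported TCP puts them, and the sideways position agrees. So the true tip height is the reported value plus about 4 cm. I'll lower in steps, watching force.

```bash
python3 -m handwheel '[[1,0,0,0,0,0,0],[2,0,0,0,0,0,0],[3,0,0,0,0,0,0],[3,0,0,0,0,0,0]]'
python3 - <<'E'
from h import *
s=viewer.get_image("scene")
o=ctrl.observe(); R=np.array(o["ee_rot"]); im=s["img"][170:280,300:400].copy(); im=cv2.resize(im,None,fx=5.4,fy=5.4,interpolation=cv2.INTER_CUBIC)
cv2.imwrite("pics/sc6.png",im[:,:,::-1])
for y in(-.0425,.0425):
  for x in(-.013,-.053):
      print(y,x,((proj(s,o["ee_pos"]+R@[x,y,.011])[::-1]-[300,170])*5.4).round())
E
```

```text
clock: 6.68
ee_pos: [0.5115, 0.071, -0.0]
ee_rot: [[-0.001, -0.98, -0.197], [-0.001, -0.197, 0.98], [-1.0, 0.001, -0.0]]
force: [-0.8, 0.0, 0.6]
gripper_width: 0.0858
-0.0425 -0.013 [168. 576.]
-0.0425 -0.053 [169. 487.]
0.0425 -0.013 [341. 466.]
0.0425 -0.053 [347. 378.]
```

View pics/sc6.png

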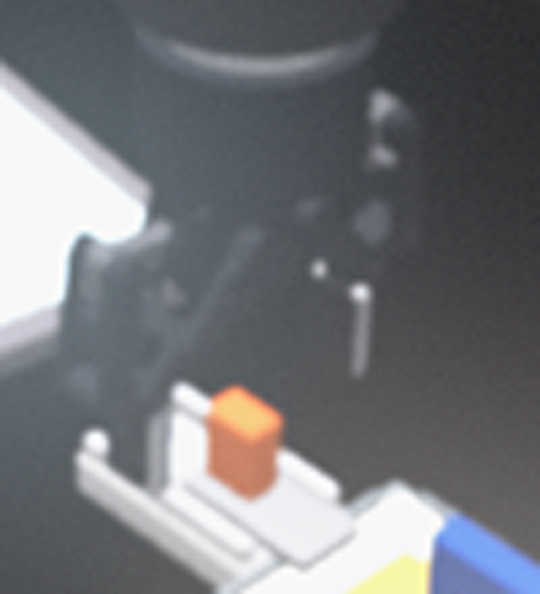

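Tips at (158,490) and (357,375) match the 40 mm bias. The reported z is about 0 and there's no contact. I'll go down another 0.8 cm and close.

```bash
python3 -m handwheel '[[0.4,0,0,0,0,0,0],[0.8,-0.05,0,0,0,0,0],[0.8,-0.05,0,0,0,0,100],[0.8,-0.05,0,0,0,0,255],[0.8,-0.05,0,0,0,0,255],[0.8,-0.05,0,0,0,0,255],[0.8,-0.05,0,0,0,0,255],[0.8,-0.05,0,0,0,0,255]]' 25
```

```text
clock: 7.72
ee_pos: [0.5119, 0.0711, -0.0073]
ee_rot: [[-0.001, -0.98, -0.197], [-0.001, -0.197, 0.98], [-1.0, 0.001, -0.0]]
force: [-3.2, 0.3, 5.3]
gripper_width: 0.0156
```

Width 15.6 mm, so the knob is held. Now I'll pull along tool −z, the nest's −y.

```bash
python3 -m handwheel '[[0,0,-0.5,0,0,0,255],[0,0,-1,0,0,0,255],[0,0,-1.5,0,0,0,255],[0,0,-2,0,0,0,255],[0,0,-2.4,0,0,0,255],[0,0,-2.4,0,0,0,255]]'
python3 -m handwheel '[[0,0,-0.2,0,0,0,255],[0,0,-0.4,0,0,0,255],[0,0,-0.4,0,0,0,255]]'
```

```text
clock: 8.48
ee_pos: [0.5168, 0.0469, -0.0072]
ee_rot: [[-0.001, -0.98, -0.197], [-0.001, -0.197, 0.98], [-1.0, 0.001, -0.001]]
force: [-1.5, -2.9, 3.2]
gripper_width: 0.0153
clock: 8.85
ee_pos: [0.5175, 0.0435, -0.0072]
ee_rot: [[-0.001, -0.98, -0.197], [-0.0, -0.197, 0.98], [-1.0, 0.001, -0.0]]
force: [-3.6, 4.4, 2.7]
gripper_width: 0.0158
```

```bash
python3 -m handwheel '[[0,0,-0.2,0,0,0,255],[0,0,-0.3,0,0,0,255],[0,0,-0.3,0,0,0,255]]'
python3 -m handwheel '[[0,0,-0.2,0,0,0,255],[0,0,-0.3,0,0,0,255],[0,0,-0.3,0,0,0,255]]'
python3 - <<'E'
from h import *
s=viewer.get_image("scene")
im=cv2.resize(s["img"][180:290,300:400],None,fx=5.4,fy=5.4,interpolation=cv2.INTER_CUBIC)
cv2.imwrite("pics/sc7.png",im[:,:,::-1]); print(ctrl.observe()["force"])
E
```

```text
clock: 9.22
ee_pos: [0.5176, 0.0434, -0.0073]
ee_rot: [[-0.001, -0.98, -0.197], [0.003, -0.197, 0.98], [-1.0, 0.0, 0.003]]
force: [-11.4, 19.4, 5.9]
gripper_width: 0.0154
clock: 9.6
ee_pos: [0.5177, 0.0436, -0.0073]
ee_rot: [[-0.001, -0.98, -0.197], [0.006, -0.197, 0.98], [-1.0, -0.0, 0.006]]
force: [-12.2, 22.8, 6.0]
gripper_width: 0.0155
[-12.1549049   23.04243083   6.40769299]
```

View pics/sc7.png

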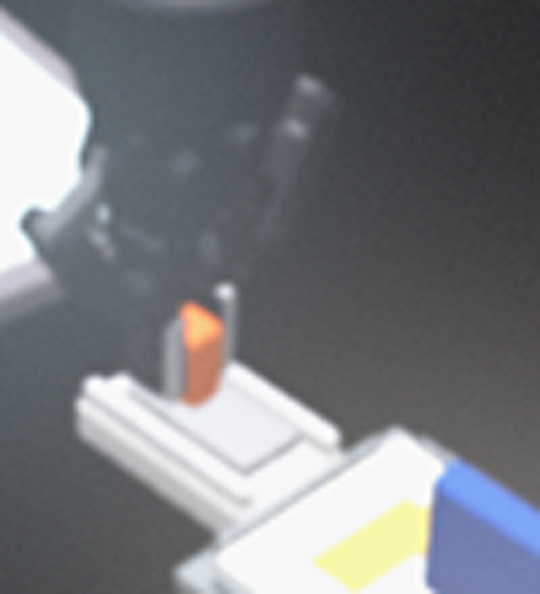

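The latch is hard against its stop: force rose to ~26 N with no further travel, and the tongue shows clear of the tray at about (345,265). I'll release and rise.

```bash
python3 -m handwheel '[[0,0,0.1,0,0,0,120],[0,0,0.1,0,0,0,0],[0,0,0.1,0,0,0,0],[0,0,0.1,0,0,0,0],[0,0,0.1,0,0,0,0],[-2,0,0.1,0,0,0,0],[-5,0,0.1,0,0,0,0],[-7,0,0.1,0,0,0,0],[-7,0,0.1,0,0,0,0]]'
python3 - <<'E'
from h import *
s=viewer.get_image("scene")
im=cv2.resize(s["img"][200:340,300:460],None,fx=4,fy=4,interpolation=cv2.INTER_CUBIC)
cv2.imwrite("pics/sc8.png",im[:,:,::-1])
goal([.4896,.1836,.055],-168.5)
E
```

```text
clock: 10.78
ee_pos: [0.5187, 0.0445, 0.0642]
ee_rot: [[0.002, -0.98, -0.197], [0.007, -0.197, 0.98], [-1.0, -0.004, 0.007]]
force: [0.4, 0.6, -0.2]
gripper_width: 0.0854
clk 10.825 w 0.08539528339391805 shift cm [ 0.91  0.03 14.22] rot deg [-0.15  0.37  0.12] pos [0.5179 0.0442 0.0632] F [ 0.9 -0.7 -0.5]
```

View pics/sc8.png

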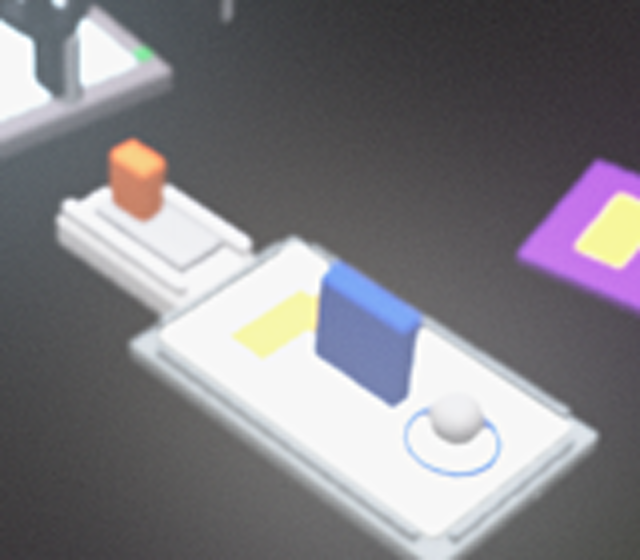

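The latch stays back and the tray is clear. I'll move over the handle.

```bash
python3 -m handwheel '[[0,0,3,0,0.1,0,0],[0,0,7,0,0.2,0,0],[0,0,11,-0.1,0.3,0.1,0],[0,0,14.2,-0.1,0.4,0.1,0],[0,0,14.2,-0.1,0.4,0.1,0]]'
python3 - <<'E'
from h import *
s=viewer.get_image("scene")
im=cv2.resize(s["img"][190:340,300:460],None,fx=4,fy=4,interpolation=cv2.INTER_CUBIC)
cv2.imwrite("pics/sc9.png",im[:,:,::-1])
goal([.4896,.1836,-.007],-168.5)
E
```

```text
clock: 11.45
ee_pos: [0.4892, 0.1849, 0.063]
ee_rot: [[-0.001, -0.98, -0.201], [-0.001, -0.201, 0.98], [-1.0, 0.001, -0.001]]
force: [-0.7, -1.4, -0.2]
gripper_width: 0.0854
clk 11.5 w 0.08550117323713283 shift cm [ 7.   -0.05 -0.03] rot deg [ 0.04 -0.07 -0.08] pos [0.4891 0.1839 0.063 ] F [-0.1 -0.4 -0.7]
```

View pics/sc9.png

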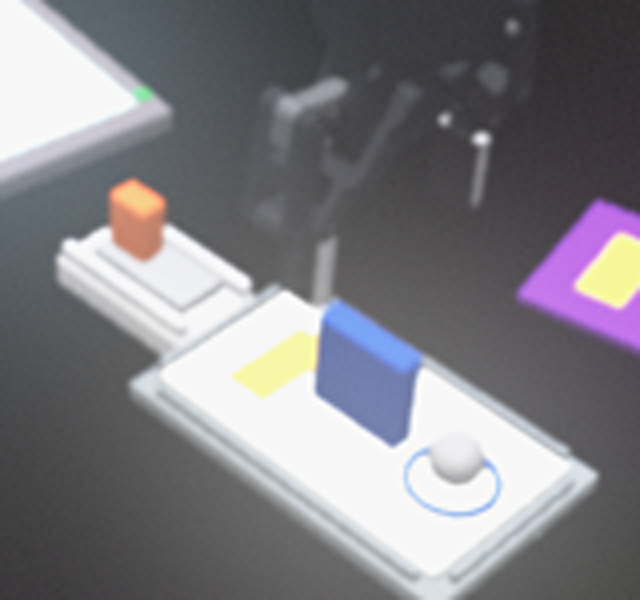

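```bash
python3 -m handwheel '[[2,0,0,0,0,0,0],[4,0,0,0,0,0,0],[5.5,0,0,0,0,0,0],[6.5,-0.05,0,0,0,0,0],[7,-0.05,0,0,0,0,0],[7,-0.05,0,0,0,0,0]]'
python3 - <<'E'
from h import *
s=viewer.get_image("scene")
im=cv2.resize(s["img"][190:340,300:460],None,fx=4,fy=4,interpolation=cv2.INTER_CUBIC)
cv2.imwrite("pics/sc10.png",im[:,:,::-1])
goal([.4896,.1836,-.007],-168.5)
E
```

```text
clock: 12.25
ee_pos: [0.4896, 0.1838, -0.0071]
ee_rot: [[-0.001, -0.98, -0.2], [-0.002, -0.2, 0.98], [-1.0, 0.002, -0.001]]
force: [-0.7, -0.3, 0.3]
gripper_width: 0.0855
clk 12.3 w 0.08533726905403774 shift cm [ 0.02  0.02 -0.03] rot deg [ 0.05 -0.07 -0.06] pos [ 0.4898  0.1839 -0.0068] F [ 1.  -0.4  0.5]
```

View pics/sc10.png

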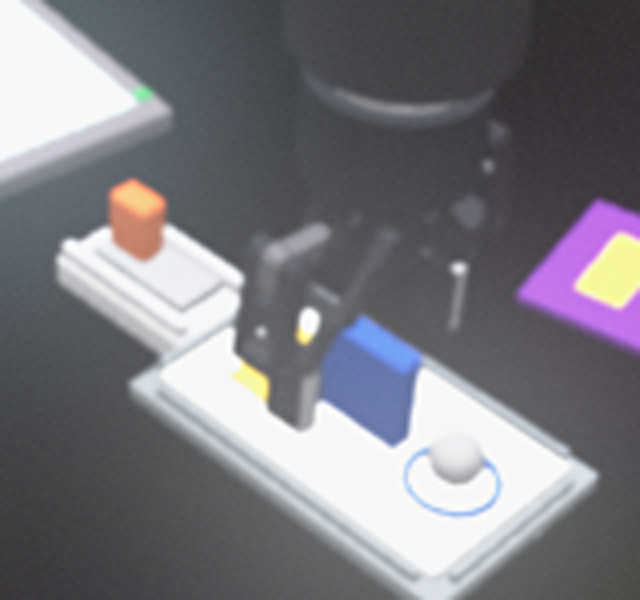

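The fingers straddle the handle: left finger at about (375,290), right pad at (414,265). Closing.

```bash
python3 -m handwheel '[[0,0,0,0,0,0,120],[0,0,0,0,0,0,190],[0,0,0,0,0,0,255],[0,0,0,0,0,0,255],[0,0,0,0,0,0,255],[0,0,0,0,0,0,255]]' 60
python3 -m handwheel '[[-0.3,0,0,0,0,0,255],[-0.6,0,0,0,0,0,255],[-1.0,0,0,0,0,0,255],[-1.5,0,0,0,0,0,255],[-2.0,0,0,0,0,0,255],[-2.5,0,0,0,0,0,255],[-2.8,0,0,0,0,0,255],[-3,0,0,0,0,0,255],[-3,0,0,0,0,0,255]]'
python3 - <<'E'
from h import *
s=viewer.get_image("scene")
im=cv2.resize(s["img"][190:340,300:460],None,fx=4,fy=4,interpolation=cv2.INTER_CUBIC)
cv2.imwrite("pics/sc11.png",im[:,:,::-1])
goal([.4896,.1836,-.007],-168.5)
E
```

```text
clock: 13.05
ee_pos: [0.4898, 0.184, -0.0065]
ee_rot: [[-0.001, -0.98, -0.2], [-0.001, -0.2, 0.98], [-1.0, 0.001, -0.001]]
force: [-1.8, 0.5, 4.6]
gripper_width: 0.0132
clock: 14.18
ee_pos: [0.4898, 0.1841, 0.0236]
ee_rot: [[-0.001, -0.98, -0.2], [-0.001, -0.2, 0.98], [-1.0, 0.001, -0.001]]
force: [-0.7, -0.6, -2.9]
gripper_width: 0.0132
clk 14.225 w 0.013033746235949014 shift cm [ 3.04  0.02 -0.04] rot deg [ 0.05 -0.06 -0.05] pos [0.4898 0.184  0.0234] F [-1.6  0.8 -4.3]
```

View pics/sc11.png

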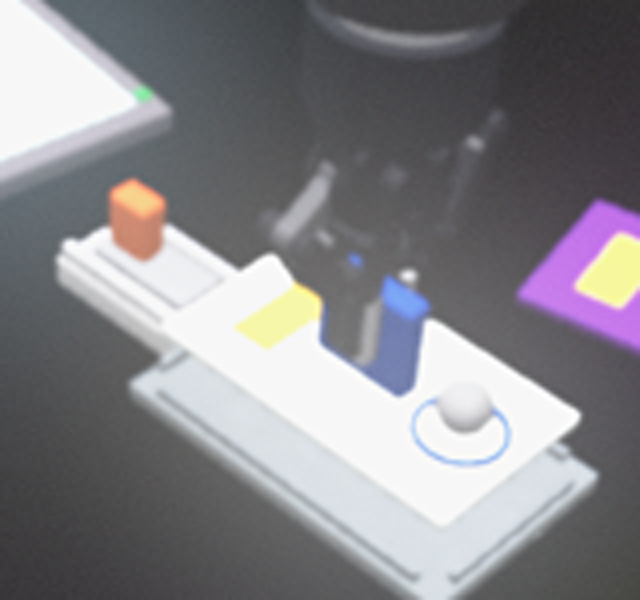

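The tray is lifted level, with the ball in its pocket at about (416,291). I'll raise it clear of the knob, then traverse smoothly.

```bash
python3 -m handwheel '[[-0.3,0,0,0,0,0,255],[-0.9,0,0,0,0,0,255],[-1.7,0,0,0,0,0,255],[-2.7,0,0,0,0,0,255],[-3.7,0,0,0,0,0,255],[-4.7,0,0,0,0,0,255],[-5.7,0,0,0,0,0,255],[-6.5,0,0,0,0,0,255],[-7.2,0,0,0,0,0,255],[-7.7,0,0,0,0,0,255],[-8,0,0,0,0,0,255],[-8,0,0,0,0,0,255]]'
python3 - <<'E'
from h import *
goal([.5121,-.1588,.1035],-177.02)
E
```

```text
clock: 15.72
ee_pos: [0.4899, 0.1842, 0.1035]
ee_rot: [[-0.001, -0.98, -0.2], [-0.001, -0.2, 0.98], [-1.0, 0.001, -0.001]]
force: [-0.1, -0.2, -3.2]
gripper_width: 0.0129
clk 15.725 w 0.012947934516265767 shift cm [  0.04   4.69 -34.05] rot deg [ 8.57 -0.06 -0.05] pos [0.4899 0.1842 0.1035] F [-0.1 -0.2 -3.2]
```

```bash
python3 -m handwheel '[[0,0.04,-0.3,0.1,0,0,255],[0,0.11,-0.8,0.2,0,0,255],[0,0.22,-1.6,0.4,0,0,255],[0,0.37,-2.7,0.7,0,0,255],[0,0.55,-4,1,0,0,255],[0,0.76,-5.5,1.4,0,0,255],[0,0.97,-7,1.8,0,0,255],[0,1.16,-8.4,2.1,0,0,255],[0,1.32,-9.6,2.4,0,0,255],[0,1.45,-10.5,2.6,0,0,255],[0,1.53,-11.1,2.8,0,0,255],[0,1.57,-11.4,2.9,0,0,255]]'
python3 - <<'E'
from h import *
s=viewer.get_image("scene")
cv2.imwrite("pics/sc12.png",s["img"][:,:,::-1])
goal([.5121,-.1588,.1035],-177.02)
E
```

```text
clock: 17.23
ee_pos: [0.4974, 0.0691, 0.1036]
ee_rot: [[-0.001, -0.989, -0.15], [-0.001, -0.15, 0.989], [-1.0, 0.001, -0.001]]
force: [-0.2, 0.4, -2.7]
gripper_width: 0.0133
clk 17.275 w 0.013240290972343456 shift cm [  0.04   1.96 -22.74] rot deg [ 5.65 -0.06 -0.05] pos [0.4973 0.069  0.1036] F [-0.1 -0.7 -2.4]
```

View pics/sc12.png

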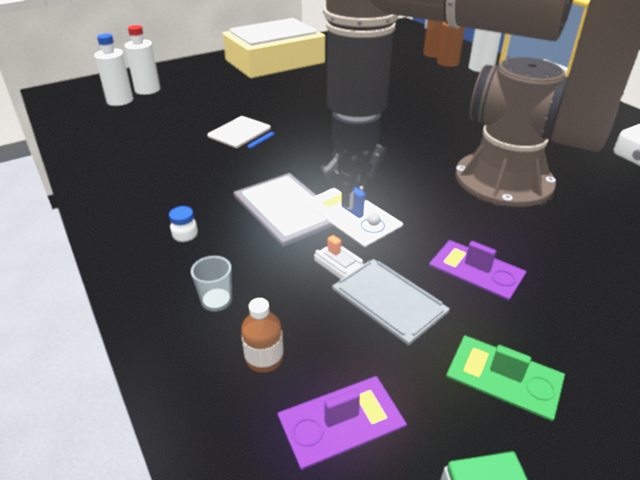

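The ball is still in its pocket at (373,219) and the tray is level. Continuing.

```bash
python3 -m handwheel '[[0,0.03,-0.3,0.1,0,0,255],[0,0.07,-0.8,0.2,0,0,255],[0,0.14,-1.6,0.4,0,0,255],[0,0.23,-2.7,0.7,0,0,255],[0,0.34,-4,1,0,0,255],[0,0.47,-5.5,1.4,0,0,255],[0,0.6,-7,1.7,0,0,255],[0,0.72,-8.4,2.1,0,0,255],[0,0.83,-9.6,2.4,0,0,255],[0,0.9,-10.5,2.6,0,0,255],[0,0.95,-11.1,2.8,0,0,255],[0,0.98,-11.4,2.8,0,0,255]]'
python3 -c "
from h import *
goal([.5121,-.1588,.1035],-177.02)"
```

```text
clock: 18.77
ee_pos: [0.5048, -0.0455, 0.1037]
ee_rot: [[-0.001, -0.995, -0.101], [-0.001, -0.101, 0.995], [-1.0, 0.001, -0.001]]
force: [0.1, 0.3, -4.4]
gripper_width: 0.0133
clk 18.775 w 0.013316293496710723 shift cm [  0.03   0.42 -11.35] rot deg [ 2.84 -0.06 -0.05] pos [ 0.5048 -0.0455  0.1037] F [ 0.1  0.3 -4.4]
```

```bash
python3 -m handwheel '[[0,0.01,-0.3,0.1,0,0,255],[0,0.03,-0.8,0.2,0,0,255],[0,0.06,-1.6,0.4,0,0,255],[0,0.1,-2.7,0.7,0,0,255],[0,0.15,-4,1,0,0,255],[0,0.2,-5.5,1.4,0,0,255],[0,0.26,-7,1.7,0,0,255],[0,0.31,-8.4,2.1,0,0,255],[0,0.36,-9.6,2.4,0,0,255],[0,0.39,-10.5,2.6,0,0,255],[0,0.41,-11.1,2.8,0,0,255],[0,0.42,-11.35,2.8,0,0,255]]'
python3 -m handwheel '[[0.2,0,0,0,0,0,255],[0.6,0,0,0,0,0,255],[1.2,0,0,0,0,0,255],[1.9,0,0,0,0,0,255],[2.6,0,0,0,0,0,255],[3.3,0,0,0,0,0,255],[4,0,0,0,0,0,255],[4.6,0,0,0,0,0,255],[5.0,0,0,0,0,0,255],[5.3,0,0,0,0,0,255],[5.5,0,0,0,0,0,255],[5.5,0,0,0,0,0,255]]'
python3 - <<'E'
from h import *
s=viewer.get_image("scene");t=viewer.get_image("top")
crop(s,"pics/sc13.png",225,150,140,110,5.5);crop(t,"pics/tc13.png",335,180,140,110,5.5)
goal([.5121,-.1588,.0485],-177.02)
E
```

```text
clock: 20.27
ee_pos: [0.5121, -0.159, 0.1038]
ee_rot: [[-0.001, -0.999, -0.052], [-0.001, -0.052, 0.999], [-1.0, 0.001, -0.001]]
force: [0.9, 0.5, -3.5]
gripper_width: 0.0135
clock: 21.78
ee_pos: [0.5121, -0.1591, 0.0488]
ee_rot: [[-0.001, -0.999, -0.053], [-0.001, -0.053, 0.999], [-1.0, 0.001, -0.001]]
force: [0.4, 0.2, -3.5]
gripper_width: 0.0133
clk 21.875 w 0.013090549497233388 shift cm [0.05 0.01 0.03] rot deg [ 0.03 -0.07 -0.03] pos [ 0.5122 -0.1591  0.049 ] F [ 0.1  0.3 -3.3]
```

View pics/sc13.png

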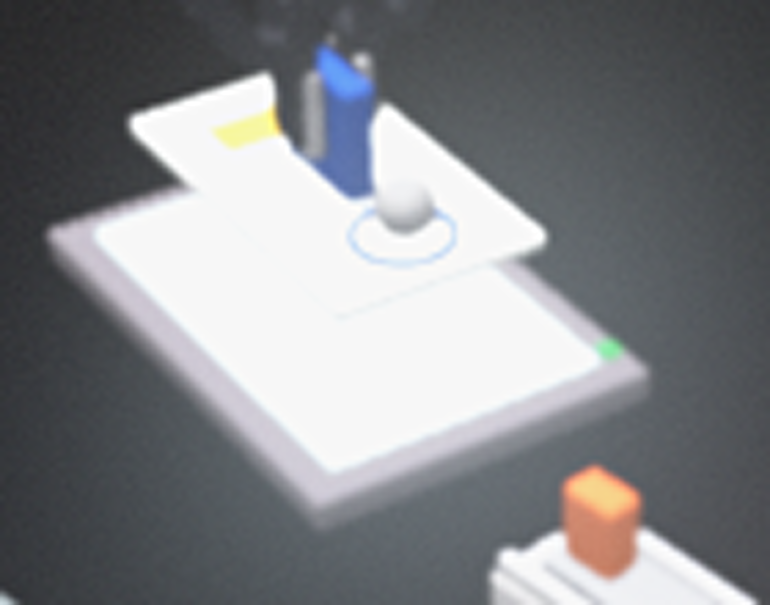

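View pics/tc13.png

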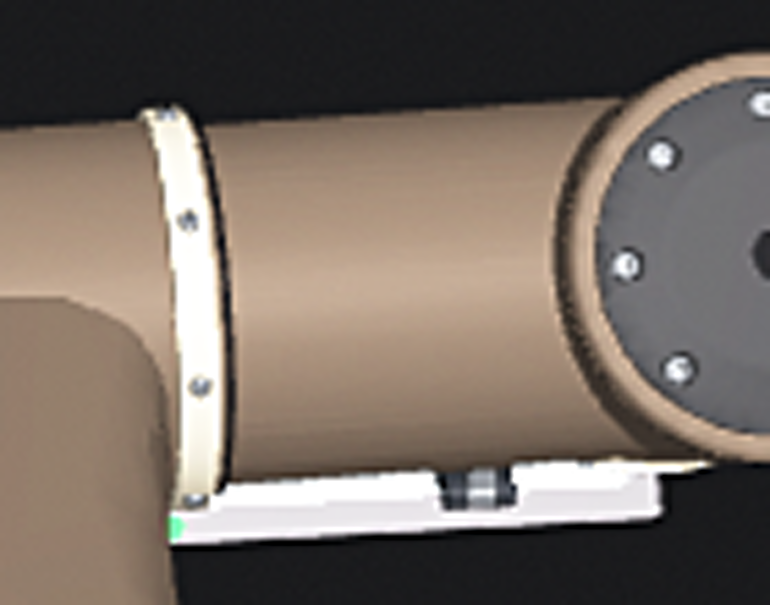

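```bash
python3 - <<'E'
from h import *
from scipy.optimize import least_squares
np.set_printoptions(precision=4,suppress=True)
s=viewer.get_image("scene")
O=lambda c:np.array(((c[1]+.5)/5.5-.5+150,(c[0]+.5)/5.5-.5+225))
ob=[((45,-80,6),(127,122)),((-45,-80,6),(270,71)),((-45,80,6),(549,236)),((45,80,6),(340,314)),((7,25,56),(345,97)),((-7,25,56),(374,82)),((7,-25,56),(316,58)),((0,52,3),(403,236))]
def P(v): 
    Rm=Ro.from_euler("zyx",v[3:]).as_matrix(); return [proj(s,Rm@(np.array(X)/1000)+v[:3]) for X,_ in ob]
f=lambda v:np.ravel([a-O(c) for a,(_,c) in zip(P(v),ob)])
v0=np.array([.5122,-.1591,.0655,np.radians(2.98),0,0])
print("pred residual px",f(v0).reshape(-1,2).round(1).tolist())
# position only (level), then full
r=least_squares(lambda w:f(np.r_[w,0,0]),v0[:4],loss="soft_l1");print(r.x,np.degrees(r.x[3]),r.cost)
r=least_squares(f,v0,loss="soft_l1");print(r.x[:3],np.degrees(r.x[3:]),r.cost)
E
```

```text
pred residual px [[-0.1, 0.5], [-2.4, 9.9], [-0.2, -1.0], [-0.4, -0.4], [-0.1, -0.3], [0.7, 0.3], [-3.1, -7.4], [1.5, -0.1]]
[ 0.5088 -0.1673  0.059   0.086 ] 4.924630835221489 19.581011632272805
[ 0.5079 -0.1717  0.0558] [ 5.5446 -2.5697  0.5266] 18.506958591214726
```

```bash
python3 - <<'E'
from h import *
from scipy.optimize import least_squares
np.set_printoptions(precision=4,suppress=True)
s=viewer.get_image("scene")
O=lambda c:np.array(((c[1]+.5)/5.5-.5+150,(c[0]+.5)/5.5-.5+225))
ob=[((45,-80,6),(127,122)),((-45,80,6),(549,236)),((45,80,6),(340,316)),((7,25,56),(345,97)),((-7,25,56),(374,82)),((0,52,3),(403,236))]
def f(v):
    Rm=Ro.from_euler("zyx",v[3:]).as_matrix(); return np.ravel([proj(s,Rm@(np.array(X)/1000)+v[:3])-O(c) for X,c in ob])
v0=np.array([.5122,-.1591,.0655,np.radians(2.98),0,0])
r=least_squares(lambda w:f(np.r_[w,0,0]),v0[:4]);print(r.x,np.degrees(r.x[3]),np.sqrt(np.mean(r.fun**2)))
r=least_squares(f,v0);print(r.x[:3],np.degrees(r.x[3:]),np.sqrt(np.mean(r.fun**2)))
o=ctrl.observe();print(o["clock"],o["gripper_width"],np.abs(o["dq"]).max())
b=spotter.landmark_of("ball_center",s)
print("ball",[(x["location"],x["conf"]) for x in b], "pocket pred",proj(s,[.5122-.052*.052,-.1591+.052*.9986,.0655+.0185]))
E
```

```text
[ 0.5174 -0.1489  0.073   0.0619] 3.54626430617452 0.5405270692151851
[ 0.517  -0.1488  0.0734] [ 3.4008  0.9275 -0.3661] 0.5171507900627659
21.975 0.013007865897252984 0.0016243369251027681
ball [([189.2, 299.0], 0.66)] pocket pred [187.6744 297.5291]
```

```bash
python3 - <<'E'
from h import *
from scipy.optimize import least_squares
s=viewer.get_image("scene")
O=lambda c:np.array(((c[1]+.5)/5.5-.5+150,(c[0]+.5)/5.5-.5+225))
ob=[((45,-80,6),(127,122)),((-45,80,6),(549,236)),((45,80,6),(340,316)),((7,25,56),(345,97)),((-7,25,56),(374,82)),((0,52,3),(403,236))]
def f(v):
    Rm=Ro.from_euler("zyx",v[3:]).as_matrix(); return np.ravel([proj(s,Rm@(np.array(X)/1000)+v[:3])-O(c) for X,c in ob])
for z in (.0625,.0655,.0685):
    r=least_squares(lambda w:f(np.r_[w[:2],z,w[2],0,0]),[.51,-.16,.05]);print(z,r.x[:2],np.degrees(r.x[2]),np.sqrt(np.mean(r.fun**2)))
E
```

```text
0.0625 [ 0.51002011 -0.16364168] 3.908515676168161 0.636071421982566
0.0655 [ 0.51212951 -0.15942132] 3.8060512636371544 0.5916684070434135
0.0685 [ 0.51423827 -0.15520126] 3.7027123344737105 0.5596438393954658
```

```bash
python3 -m handwheel '[[0,0,0.1,-0.2,0,0,255],[0,0,0.1,-0.2,0,0,255],[0,0,0.1,-0.2,0,0,255],[0,0,0.1,-0.2,0,0,255],[0,0,0.1,-0.2,0,0,255]]'
python3 - <<'E'
from h import *
s=viewer.get_image("scene"); crop(s,"pics/fin.png",180,120,260,195,3)
goal([.5121,-.1588,.0485],-177.02)
E
```

```text
clock: 22.7
ee_pos: [0.5121, -0.1581, 0.049]
ee_rot: [[-0.001, -0.998, -0.056], [-0.001, -0.056, 0.998], [-1.0, 0.001, -0.001]]
force: [0.1, 0.4, -4.3]
gripper_width: 0.0131
clk 22.75 w 0.013255211736039137 shift cm [ 0.04  0.   -0.07] rot deg [ 0.23 -0.06 -0.04] pos [ 0.5121 -0.1581  0.0489] F [ 0.   0.  -2.8]
```

View pics/fin.png

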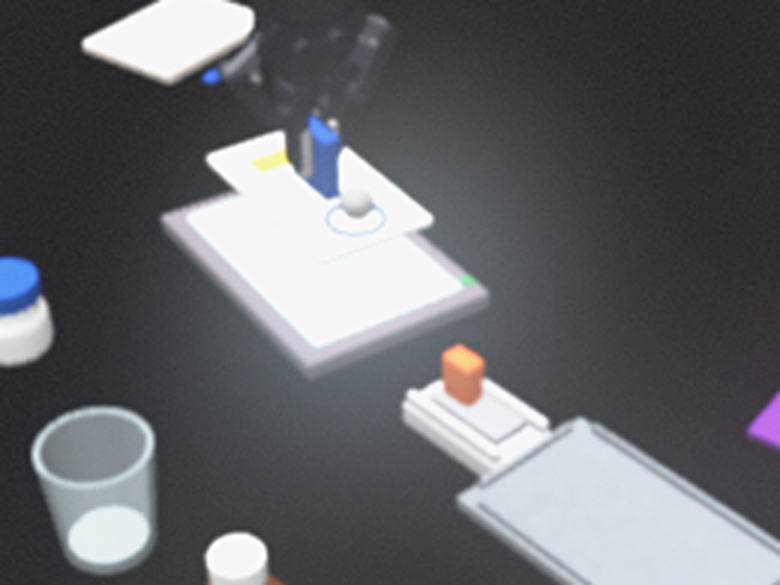

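The tray is held level above the panel, with the ball in its pocket at about (298,187), the latch still back and the jar, beaker and bottle untouched. Handing in.

```bash
python3 -c "
from station import job
print(job.close_job())"
```

```text
the job is handed in; nothing more can be done
None
```

The job is handed in at about 23 s. The arm is holding the white tray level over the lit panel with the ball still in its pocket.

**What I did:** I pulled the orange-knobbed latch back until it stopped moving and the force rose to about 26 N. Then I gripped the tray by its blue handle at 60 N, lifted it over the knob and carried it across in gentle ramps.

**Last checks:**
- **Height:** the tray's underside is about 65 mm above the bench, so about 5 cm above the panel. This comes from how far the arm lifted, because one camera view alone could not fix the height well.
- **Centring:** the measured position puts the tray within about 1 mm of my best estimate of the panel's centre. The scene camera, before a final 1 mm correction, put it about 3 mm off.
- **Alignment:** the tool is about 0.2° from the panel's direction. The scene camera fit, before that correction, read about 0.7° off.
- **Grip:** the opening is 13 mm on the 14 mm handle, and the arm was nearly still when I last checked.

**What disagreed:**
- **Finger height:** the first grasp of the knob closed on nothing. Pictures showed the fingertips about 40 mm higher than the reported tool position. I corrected for this, and the later grasps at the corrected height held.
- **Cameras:** the two differ by about 3 mm along y, so I fitted the positions to both together.
- **Top view:** at the end the arm hid the tray from the top camera, so the final picture check rests on the scene camera only.

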